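Jack up the front of a bench centrifuge and hold it

ROBOT

A 6-joint arm with a two-finger parallel gripper is mounted at the origin on the work surface. World frame = base frame: x ahead of the robot, y to its left, z up, the work surface at z = 0. Lengths are in m, angles in degrees, forces in N, time in s.
With the tool pointing down it reaches from about 0.3 to 0.825 m from the base axis. Payload 5.4 kg.
Tool frame: the origin (TCP) lies on the centre line of the jaws, within the pads' length; the fingertips stand 19 mm ahead of it and the grasp point (between the pads) is the TCP (arm.nose_length is the distance from the TCP to the fingertips, in m); z points along the fingers, y is the line along which they close (so a half turn about z gives the same grasp; the last joint's range is limited). The gripper opens to 92 mm and grips with 3 to 60 N. Pads are 20 mm wide; open, the fingers measure 128 mm over their backs; the gripper's body (75 mm by 189 mm) begins 69 mm behind the grasp point.
Start: joints at [-87.554, 9.076, 91.501, -0, 79.423, -12.038], TCP at [0.144, -0.557, 0.234] pointing down, gripper open.
Joint ranges: [-166.64, 166.64], [-54.1, 131.32], [10.49, 154.53], [-73.88, 253.88], [9.74, 151.15], [-171.62, 171.62]. Speed limits (degrees/s): [147.25, 147.25, 180, 180, 180, 180].

INTERFACE

Orientations are given as [roll, pitch, yaw] about the fixed x, y, z axes, in that order (R = Rz(yaw) Ry(pitch) Rx(roll)).
In Python, from rig import arm gives the robot as it stands. The module is installed in compiled form; this text tells all that it offers. Calls block until the motion is done:
- arm.reach(position, orientation): joint-space move of the TCP to a pose.
- arm.move_l(position, rot=None, vel=0.15, force_limit=None): straight line of the TCP; rot=None keeps the orientation; vel is the mean speed in m/s. With force_limit (N) it stops when the force on the tool has changed by that much, and returns True; else False.
- arm.movej(angles): joint-space move.
- arm.gripper_to(opening): opening from 0.0 (shut) to 1.0 (fully open); the grip force is fixed at half the most; returns when the fingers have stopped.
- arm.pause(seconds).
- arm.inverse_kinematics(position, orientation): joint angles nearest the present ones, or None.
- arm.capture(name): name is "scene" or "top"; returns the picture (480x640x3 uint8, blue, green, red); there is no depth.
- arm.camera_info(name): a dict with "fx", "fy", "cx", "cy" (pixels), "k1" (the pictures are not rectified: a ray, as slopes to the right and down, at radius r is drawn at 1 + k1 r^2 times it, then the intrinsics apply), "R" (3x3) and "t" (3): a world point X has camera coordinates R X + t. Camera axes: x right, y down, z forward; pixel columns grow to the right and rows downward; lengths in m; the calibration is good to about 2 mm. A picture is of the moment at which its call begins. camera_info takes no time and is no camera call.
A pose or a line that the arm cannot do raises arm.IKError and nothing moves.
- arm.hand_in(): hands the job in, once; it reports no verdict.
Readings, each from a call of its own:
- arm.get_t(): time.
- arm.get_q(): joint angles.
- arm.get_qvel(): joint speeds.
- arm.get_tau(): joint torques, N m.
- arm.get_tool_pos(): TCP position.
- arm.get_ee_rot(): TCP orientation.
- arm.get_wrist_force(): force on the tool from outside, world axes, zero at the start.
- arm.get_wrist_torque(): the same for the moment, N m.
- arm.get_finger_gap(): opening from 0.0 (shut) to 1.0 (fully open).
Only numpy, scipy, OpenCV 4.12 (cv2) and the standard library are available. Lean on these libraries where they do the work, as an engineer would, in place of code of your own. Each camera call takes 0.05 s, during which the arm holds its last target. There are 200 camera calls.

TASK

The front feet of the bench centrifuge need adjusting: set the little lever jack upright on the bench with its saddle centred under the round-nosed lift bracket in the middle of the centrifuge's front (not under a square tab). Pump the handle: press it fully down for a trial lift, let it spring fully back up so that the centrifuge settles on the bench again, then press it fully down a second time. Finish while still holding the handle down, with the jack alone carrying the raised front; do not touch the centrifuge while it is raised, and leave the amber bottle, the beaker and the jar where they stand.

Things in the scene. Friction and masses are not known exactly. Their poses are not given: they have to be found in the camera images.
- centrifuge_stand: Fixed rubber strip under the rear feet of a white bench centrifuge (3.5 to 6.5 kg) with a round grey lid. Origin: on the bench below the middle of the centrifuge's body (260 deep along x, 280 wide along y, 185 mm high). Its -x axis points out of the centrifuge's front panel, which is 130 mm from the origin. The front can tip up about the rear feet.
- lift_pad (a point): Lift point: centre of the underside of the steel bracket in the middle of the centrifuge's front; 8 mm thick, 44 wide, round nose of 22 mm radius about this point, dark bolt head (18 mm across, 7 high) on top. 40 mm before the front panel, 85 mm above the bench when down. -x points out of the front. The plain square tabs 105 mm to either side are no lift points.
- centrifuge (a joint): Tip angle of the centrifuge about its rear feet, rad: 0 standing on the bench, growing as its front rises (280 mm from the hinge line to the lift point; a full stroke of the jack gives about 0.045). It falls back to 0 under its own weight.
- jack: Loose lever jack, 0.9 kg. Origin: centre of the underside of its base plate (240 long in x, 70 wide in y, 8 mm thick). Saddle at x = +100 mm on a sleeve 40 mm across, 54 high; handle towards -x, its pivot pin at x = -10, z = 55 mm. Aluminium block in the middle (30 wide in y, x from -30 to +30, top 68 mm above the bench): grip it across y to lift or slide the jack.
- saddle_top (a point): Centre of the top of the jack's round steel saddle (34 mm across). 73 mm above the bench with the handle up, 12 mm below the lift point; rises straight with the handle, 26 mm over the full stroke (0.047 m per rad).
- handle (a joint): Pump handle angle, rad: 0 up (0.55 rad above level, sloping up away from the saddle), 0.55 fully down (level, at its stop). A spring returns it to 0 when let go; the saddle follows it both ways and does not stay up by itself. Pressing it down at the pad takes 2 to 4 N empty, up to about 15 N under load.
- handle_pad (a point): Middle of the upper face of the flat grey plastic pad at the end of the handle (50 long, 36 wide, 12 mm thick), 140 mm from the pivot pin along the handle and 6 mm above the handle's centre line. With the handle up it is 133 mm above the bench, fully down 61 mm, moving in an arc about the pin; press it from above.
- amber_bottle: Bystander: brown glass bottle, 56 mm across, 115 mm high, origin at the centre of its base.
- beaker: Bystander: open white beaker, 72 mm across, 90 mm high, origin at the centre of its base.
- reagent_jar: Bystander: white jar, 70 mm across, 90 mm high, origin at the centre of its base.

How it is judged (in metres and radians):
On the way, in this order (a step that is already met when the one before it is completed fails the run):
1. jack upright on the bench, handle up, saddle centred within 12 mm under the lift point, centrifuge down (horizontal distance between saddle_top and lift_pad below 0.012 m and angle between jack's own z axis and vertical below 0.1 rad and height (world z) of jack below 0.003 m and value of joint handle below 0.1 rad and value of joint centrifuge below 0.006 rad), for 0.2 s.
2. trial lift: handle pressed down, the jack alone raising the centrifuge (horizontal distance between saddle_top and lift_pad below 0.012 m and angle between jack's own z axis and vertical below 0.1 rad and height (world z) of jack below 0.003 m and value of joint handle above 0.45 rad and value of joint centrifuge above 0.025 rad and contact force between jack and centrifuge_stand above 6 N and contact force between each of the arm, the fingers and centrifuge_stand below 1 N), for 0.1 s.
3. handle let fully back up, centrifuge settled (horizontal distance between saddle_top and lift_pad below 0.012 m and angle between jack's own z axis and vertical below 0.1 rad and height (world z) of jack below 0.003 m and value of joint handle below 0.06 rad and value of joint centrifuge below 0.006 rad), for 0.2 s.
At the end, for the whole second after the job is handed in: Robot presses the jack (>3 N); handle down (>0.45 of 0.55 rad); centrifuge tipped up >0.025 rad, still, carried by the jack (>6 N), untouched by the robot (<1 N); jack flat on the bench (<0.1 rad), saddle within 12 mm under the lift point; bystanders upright, within 30 mm of their start (all of step 2 and contact force between any of the arm, the fingers and jack above 3 N and velocity of joint centrifuge below 0.03 rad/s and distance of each of amber_bottle, beaker, reagent_jar from where it was at the start of the episode below 0.03 m and angle between each of amber_bottle, beaker, reagent_jar's own z axis and vertical below 0.2 rad); the arm keeps its last pose, push and grip.
It fails at once if a bystander knocked over or moved by more than 50 mm ((distance of amber_bottle from where it was at the start of the episode above 0.05 m or angle between amber_bottle's own z axis and vertical above 0.6 rad) or (distance of beaker from where it was at the start of the episode above 0.05 m or angle between beaker's own z axis and vertical above 0.6 rad) or (distance of reagent_jar from where it was at the start of the episode above 0.05 m or angle between reagent_jar's own z axis and vertical above 0.6 rad)).
It also fails if it takes over 61 s, if anything falls off the work surface, if the arm or the gripper's body presses on something with over 40 N, if the wrist force passes 120 N, or if a joint passes its speed limit or range.

## Working session

There is one attempt and no reset: what is moved stays moved. The work goes in short steps, each a Python script; the robot and the scene stay as the last script left them, time stands still between calls to the robot, and variables do not carry over. Pictures are saved under pics/ and viewed, on a budget of 10 in all, crops included, one or two more only if the job needs it, and the job is handed in when it is done.

```bash
mkdir -p pics; python3 - <<'E'
from rig import arm
import cv2
for n in("scene","top"):
    im=arm.capture(n); cv2.imwrite(f"pics/{n}0.png",im)
    c=arm.camera_info(n); print(n,c["fx"],c["fy"],c["cx"],c["cy"],c["k1"]); print(c["R"],c["t"])
print(arm.get_t(),arm.get_ee_rot(),arm.nose_length)
E
```

```text
scene 443.93311361000247 443.93311361000247 331.32562833081283 235.20192826152356 -0.10942939693101815
[[ 0.1669587   0.98596318  0.00118001]
 [ 0.77318348 -0.13018468 -0.62067645]
 [-0.61181051  0.1045397  -0.78406591]] [-0.08715365 -0.41762137  1.34214956]
top 447.7889398523098 447.7889398523098 317.4699574627992 240.54679245959053 -0.07844562804610818
[[-0.02698358 -0.99954767 -0.01327943]
 [-0.98628533  0.0287847  -0.16251979]
 [ 0.16282852  0.00871194 -0.98661592]] [0.00246014 0.62806179 1.07887882]
0.1 [-1.79907267e+02 -2.00910612e-02  1.44830858e+01] 0.019
```

View pics/scene0.png

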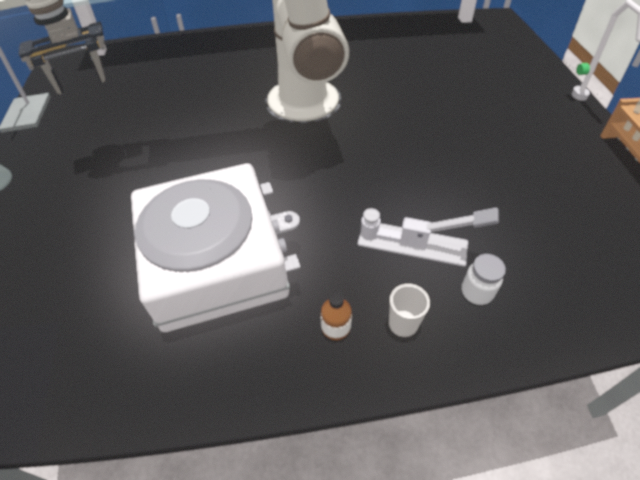

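View pics/top0.png

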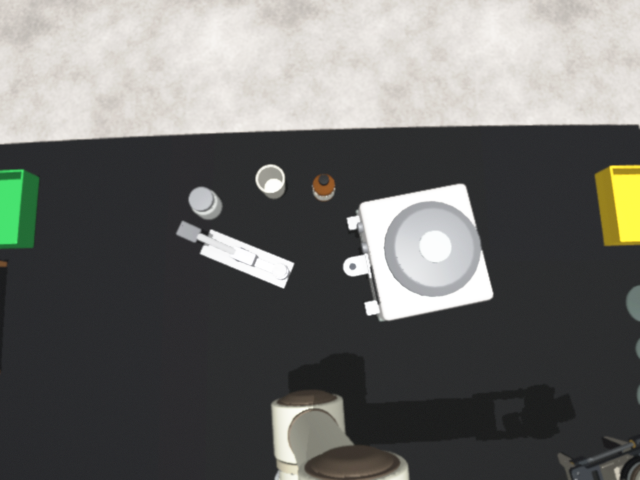

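The scene view shows the centrifuge on the left, with its bracket and bolt at about (289,219). The jack's saddle is at about (371,215) and its handle pad at (486,217). In the top view the bolt is at (353,266), the jack runs from the saddle at about (281,270) to the pad at (189,231), and the bystanders are above it. Next I'll crop and enlarge both views.

```bash
cat > h.py <<'E'
import numpy as np, cv2
from rig import arm
def ray(n,uv):
    c=arm.camera_info(n); K=np.array([[c["fx"],0,c["cx"]],[0,c["fy"],c["cy"]],[0,0,1]])
    p=cv2.undistortPoints(np.array([[uv]],float),K,np.array([c["k1"],0,0,0,0]))[0,0]
    R=np.array(c["R"]);t=np.array(c["t"]); return -R.T@t, R.T@np.array([p[0],p[1],1])
def onz(n,uv,z):
    o,d=ray(n,uv); return (o+d*(z-o[2])/d[2])
def tri(a,b):
    (o,d),(p,e)=ray("top",a),ray("scene",b)
    s=np.linalg.lstsq(np.c_[d,-e],p-o,rcond=None)[0]
    A,B=o+s[0]*d,p+s[1]*e; return (A+B)/2,np.linalg.norm(A-B)
def proj(n,X):
    c=arm.camera_info(n); K=np.array([[c["fx"],0,c["cx"]],[0,c["fy"],c["cy"]],[0,0,1]])
    return cv2.projectPoints(np.array([X],float),cv2.Rodrigues(np.array(c["R"]))[0],np.array(c["t"],float),K,np.array([c["k1"],0,0,0,0.]))[0][0,0]
E
python3 - <<'E'
import cv2,numpy as np
a=cv2.imread("pics/top0.png")[170:330,165:505]; b=cv2.imread("pics/scene0.png")[180:280,250:510]
o=np.zeros((598,782,3),np.uint8)
A=cv2.resize(a,None,fx=2.3,fy=2.3,interpolation=cv2.INTER_CUBIC);B=cv2.resize(b,None,fx=2.3,fy=2.3,interpolation=cv2.INTER_CUBIC)
o[:A.shape[0],:A.shape[1]]=A;o[368:368+B.shape[0],:B.shape[1]]=B
cv2.imwrite("pics/crop1.png",o)
E
```

```text
(no output)
```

View pics/crop1.png

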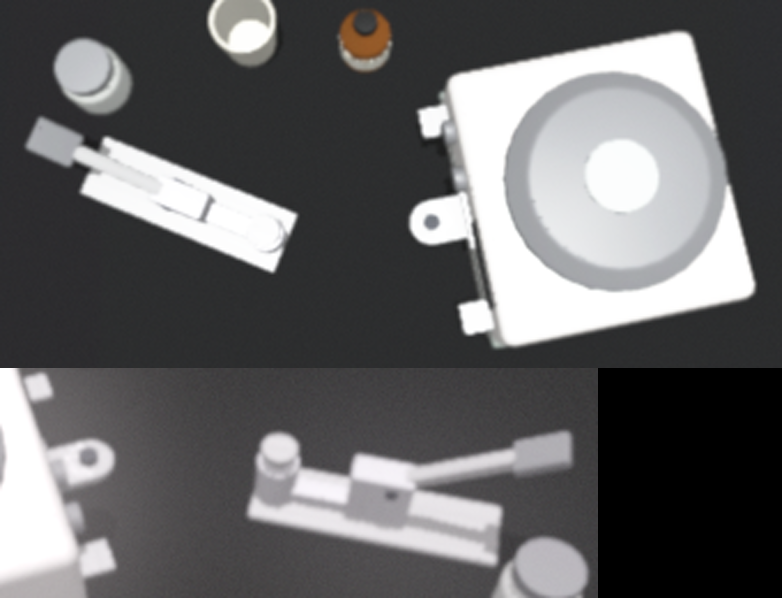

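```bash
python3 - <<'E'
from h import *
np.set_printoptions(precision=4,suppress=True)
T=lambda x,y:(x/2.3+165,y/2.3+170)
S=lambda x,y:(x/2.3+250,(y-368)/2.3+180)
print("bolt",onz("top",T(431,222),.1),onz("scene",S(89,457),.1),tri(T(431,222),S(89,457)))
print("saddle",onz("top",T(267,236),.073),onz("scene",S(280,447),.073))
print("pad",onz("top",T(54,142),.133),onz("scene",S(543,452),.133),tri(T(54,142),S(543,452)))
c=[onz("top",T(*p),.008) for p in[(108,138),(297,214),(275,272),(82,193)]]
m=sum(c)/4;print("base",m,[np.linalg.norm(c[i]-c[(i+1)%4]) for i in range(4)],np.degrees(np.arctan2(*(c[1]+c[2]-c[0]-c[3])[1::-1])))
a=[onz("top",T(*p),.093) for p in[(432,122),(475,317)]]
d=a[0]-a[1];print("tabs",a,np.linalg.norm(d),np.degrees(np.arctan2(-d[0],d[1])))
# auto refinement: base mask
im=cv2.imread("pics/top0.png");g=im.min(2);cs,_=cv2.findContours((g>200).astype(np.uint8),0,1)
for k in cs:
    if cv2.contourArea(k)>800: print(cv2.minAreaRect(k),cv2.contourArea(k))
for n,p in dict(bottle=T(365,62),beaker=T(250,48),jar=T(106,98)).items(): print(n,onz("top",p,0))
E
```

```text
bolt [ 0.5545 -0.0974  0.1   ] [ 0.5605 -0.0955  0.1   ] (array([ 0.5552, -0.0965,  0.0941]), np.float64(0.0024272850851543367))
saddle [0.5473 0.0759 0.073 ] [0.5546 0.0826 0.073 ]
pad [0.6445 0.2894 0.133 ] [0.6478 0.2912 0.133 ] (array([0.6455, 0.2916, 0.1301]), np.float64(0.0025338209865449685))
base [0.5925 0.1698 0.008 ] [np.float64(0.23624156039879976), np.float64(0.06982504817814326), np.float64(0.24001585300563116), np.float64(0.06969600608305199)] -113.48332364712604
tabs [array([ 0.6618, -0.1031,  0.093 ]), array([ 0.4554, -0.1395,  0.093 ])] 0.20958287496940187 -80.01197543897639
((242.24977111816406, 256.5720520019531), (99.32186889648438, 26.765188217163086), 21.991130828857422) 2256.0
((431.0, 253.5), (65.0, 72.0), 90.0) 3564.5
((426.00103759765625, 250.504638671875), (120.35321044921875, 111.75112915039062), 77.9432373046875) 5530.0
((319.27581787109375, 63.16539764404297), (139.9109344482422, 642.8004150390625), 88.36082458496094) 77732.5
bottle [ 0.7545 -0.0346  0.    ]
beaker [0.7756 0.0997 0.    ]
jar [0.7208 0.2693 0.    ]
```

```bash
python3 - <<'E'
from h import *
np.set_printoptions(precision=4,suppress=True)
J=np.array([.594,.172]);u=lambda y:np.array([np.cos(np.radians(y)),np.sin(np.radians(y))])
G=J+.004*u(-113.5)
for y0,y1 in((-113.5,-80),(66.5,100)):
    print(y0,arm.inverse_kinematics([*G,.045],[180,0,y0]),arm.inverse_kinematics([.538,.0015,.045],[180,0,y1]),arm.inverse_kinematics([.516,.126,.15],[180,0,y1]))
arm.move_l([.144,-.557,.38],vel=.25)
arm.reach([*G,.3],[180,0,66.5])
arm.move_l([*G,.12],vel=.2)
cv2.imwrite("pics/top1.png",cv2.resize(arm.capture("top")[180:330,160:400],(800,500),interpolation=2))
print(arm.get_t(),arm.get_tool_pos(),arm.get_ee_rot(),arm.get_q())
E
```

```text
-113.5 [   4.636    26.7844   92.3284    0.       60.8871 -151.864 ] [-12.7174  16.9108 105.5611  -0.      57.5281 157.2826] [  0.6764   7.2217 103.4098  -0.      69.3685 170.6764]
66.5 [ 4.636  26.7844 92.3284 -0.     60.8871 28.136 ] [-12.7174  16.9108 105.5611   0.      57.5281 -22.7174] [  0.6764   7.2217 103.4098   0.      69.3685  -9.3236]
4.9417 [0.5937 0.1684 0.1219] [179.8346  -0.0903  66.4981] [ 4.6334 20.9877 90.3294  0.0018 68.4945 28.1348]
```

View pics/top1.png

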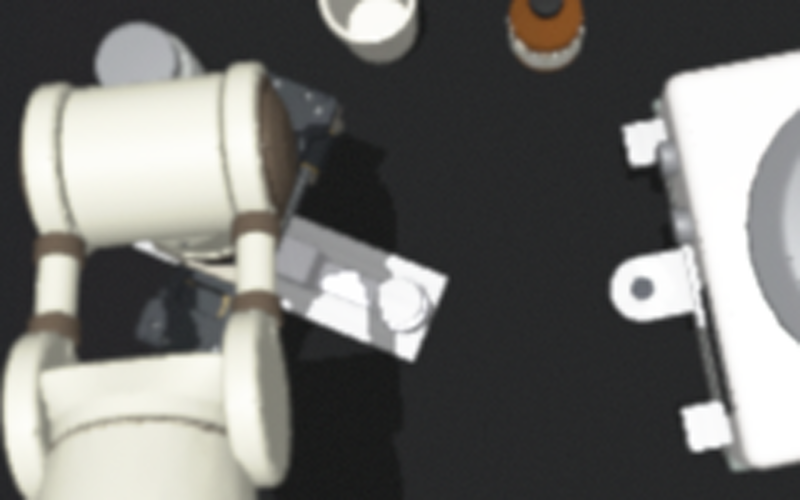

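The saddle reads clearly at (404,304) in this crop and the bolt at (641,288). The open gripper straddles the block and stands clear of the jar. I'll grip the block and move to a point short of the bracket.

```bash
python3 - <<'E'
from h import *
np.set_printoptions(precision=4,suppress=True)
u=lambda y:np.array([np.cos(np.radians(y)),np.sin(np.radians(y))])
J=np.array([.592,.1695]);G=J+.004*u(-113.5)
arm.move_l([*G,.12],vel=.2)
print(arm.move_l([*G,.045],vel=.1,force_limit=8),arm.get_tool_pos())
arm.gripper_to(0.0)
print("gap",arm.get_finger_gap()*92,arm.get_tool_pos(),arm.get_wrist_force())
p=arm.get_tool_pos()
arm.move_l([p[0],p[1],.051],vel=.05); print(arm.get_wrist_force(),arm.get_wrist_torque())
L=np.array([.5555,-.097])
T=L-.16*u(-80)+.004*u(-80)
arm.move_l([*T,.051],[180,0,100],vel=.1)
arm.move_l([*T,.045],vel=.04,force_limit=10)
print(arm.get_t(),arm.get_tool_pos(),arm.get_ee_rot(),arm.get_wrist_force())
for n in("top","scene"): cv2.imwrite(f"pics/{n}2.png",arm.capture(n))
a=cv2.imread("pics/top2.png")[180:330,230:430]; b=cv2.imread("pics/scene2.png")[170:290,240:440]
cv2.imwrite("pics/c2.png",np.vstack([cv2.resize(a,None,fx=2.2,fy=2.2,interpolation=2),cv2.resize(b,None,fx=2.2,fy=2.2,interpolation=2)]))
E
```

```text
False [0.5911 0.1659 0.0457]
gap 30.313232211209144 [0.5901 0.1659 0.0449] [-1.4604  0.5836  0.2927]
[-0.3314 -1.0939 -9.2495] [-0.0233 -0.065   0.0482]
9.025 [0.5286 0.0568 0.0449] [179.9887   0.0053 100.0162] [ 0.3329 -0.2469 -7.5313]
```

View pics/c2.png

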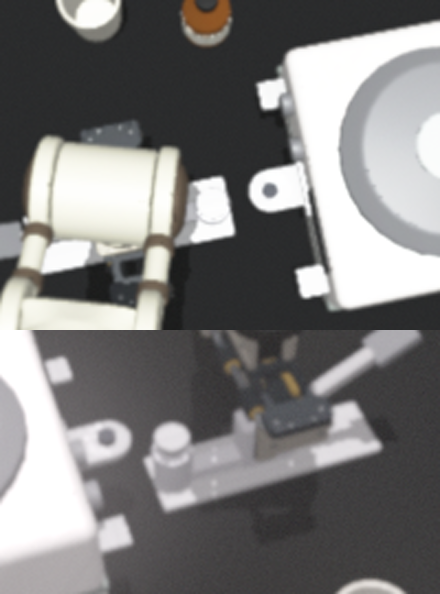

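Top view: saddle at about (326.8,273.6) and bolt at (352.7,266.8). Scene view: saddle at (317.7,218.2) and bolt at (288.6,218.6). The jack is upright and aligned.

```bash
python3 - <<'E'
from h import *
np.set_printoptions(precision=4,suppress=True)
st,ss=(326.8,273.6),(317.7,218.2); bt,bs=(352.7,266.8),(288.6,218.6)
print("saddle top/scene",onz("top",st,.073),onz("scene",ss,.073),tri(st,ss))
print("bolt",onz("top",bt,.1),onz("scene",bs,.1),tri(bt,bs))
for n,s,b in(("top",st,bt),("scene",ss,bs)):
    d=(onz(n,b,.1)-onz(n,s,.073))[:2]; x=np.array([np.cos(np.radians(-80)),np.sin(np.radians(-80))])
    print(n,d,"along",d@x,"lat",d@[-x[1],x[0]])
E
```

```text
saddle top/scene [ 0.5417 -0.036   0.073 ] [ 0.5461 -0.0337  0.073 ] (array([ 0.5423, -0.0346,  0.0687]), np.float64(0.0028082517380744777))
bolt [ 0.5538 -0.0981  0.1   ] [ 0.5602 -0.0956  0.1   ] (array([ 0.5546, -0.097 ,  0.0938]), np.float64(0.00300774948117121))
top [ 0.0121 -0.0621] along 0.06325722273590431 lat 0.001115189190023397
scene [ 0.0141 -0.0619] along 0.06344962888702015 lat 0.0030907452039372904
```

```bash
python3 - <<'E'
from h import *
np.set_printoptions(precision=4,suppress=True)
p=np.array(arm.get_tool_pos())
print(arm.move_l([p[0]+.013,p[1]-.062,.045],vel=.06,force_limit=15),arm.get_tool_pos(),arm.get_wrist_force())
arm.move_l([p[0]+.013,p[1]-.062,.043],vel=.03,force_limit=12)
print(arm.get_wrist_force()); arm.gripper_to(1.0)
q=np.array(arm.get_tool_pos());print(q,arm.get_wrist_force())
arm.move_l([q[0],q[1],.17],vel=.15)
x=np.array([np.cos(np.radians(-80)),np.sin(np.radians(-80))])
S=q[:2]+.096*x; pad=S-.226*x; print("S",S,"pad",pad)
arm.gripper_to(0.0)
arm.reach([*(pad-.03*x),.19],[180,0,100])
for n in("top","scene"): cv2.imwrite(f"pics/{n}3.png",arm.capture(n))
a=cv2.imread("pics/top3.png")[180:330,230:430]; b=cv2.imread("pics/scene3.png")[170:290,240:440]
cv2.imwrite("pics/c3.png",np.vstack([cv2.resize(a,None,fx=2.2,fy=2.2,interpolation=2),cv2.resize(b,None,fx=2.2,fy=2.2,interpolation=2)]))
print(arm.get_t(),arm.get_tool_pos())
E
```

```text
False [ 0.5413 -0.005   0.0449] [-0.3149 -0.1316 -9.543 ]
[-8.4712 -0.1384  6.8705]
[ 0.5414 -0.0053  0.043 ] [-0.721   0.2891  0.4171]
S [ 0.5581 -0.0998] pad [0.5188 0.1227]
14.725 [0.514  0.1507 0.1897]
```

View pics/c3.png

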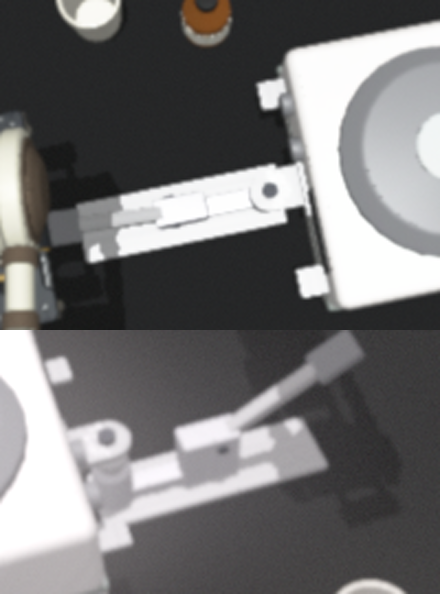

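The jack stands flat, with its saddle under the round-nosed bracket (bolt at (270,190) in the top crop). The rear edge midpoint of the base is at about (83,233) in the top crop, and the pad is at (336,357) in the scene crop. I'll check the distances before pressing.

```bash
python3 - <<'E'
from h import *
np.set_printoptions(precision=4,suppress=True)
x=np.array([np.cos(np.radians(-80)),np.sin(np.radians(-80))]);y=np.array([-x[1],x[0]])
T=lambda a,b:(a/2.2+230,b/2.2+180); S=lambda a,b:(a/2.2+240,(b-330)/2.2+170)
f=lambda n,b,p,z:((onz(n,b,.1)-onz(n,p,z))[:2]@x,(onz(n,b,.1)-onz(n,p,z))[:2]@y)
bt,bs=T(270,190),S(107,437)
c=[onz("top",T(*p),.008) for p in((78,205),(88,262))]
print("rear edge (exp .220,0)",f("top",bt,T(83,233),.008), "width",np.linalg.norm(c[0]-c[1]))
print("front-right corner (exp -.02, -.035)",f("top",bt,T(274,165),.008),"other (-.02,.035)",f("top",bt,T(287,222),.008))
print("block top ctr? (exp .1,0)",f("top",bt,T(184,209),.068))
print("pad scene (exp .226,0)",f("scene",bs,S(336,357),.133),onz("scene",S(336,357),.133))
print("base rear corner scene (exp .22,.035)",f("scene",bs,S(327,467),.008))
E
```

```text
rear edge (exp .220,0) (np.float64(0.21807435561615487), np.float64(-0.002918676177990872)) width 0.06815546223680191
front-right corner (exp -.02, -.035) (np.float64(-0.018832837579394093), np.float64(-0.03645797037197462)) other (-.02,.035) (np.float64(-0.019437621419186635), np.float64(0.032610737577094345))
block top ctr? (exp .1,0) (np.float64(0.09578970679140546), np.float64(-0.001443433962634994))
pad scene (exp .226,0) (np.float64(0.22863644514079634), np.float64(-0.004313778386018779)) [0.5248 0.1304 0.133 ]
base rear corner scene (exp .22,.035) (np.float64(0.21818858780676775), np.float64(-0.03727714172831242))
```

```bash
cat >> h.py <<'E'
X=np.array([np.cos(np.radians(-80)),np.sin(np.radians(-80))]); O=np.array([.5414,-.0053])-.006*X
def padpose(a,dz=0.):
    s,c=np.sin(a),np.cos(a)
    return [*(O+(-.010-.14*c+.006*s)*X), .055+.14*s+.006*c+.019+.010*np.tan(a)+dz]
E
cat > press.py <<'E'
from h import *
np.set_printoptions(precision=4,suppress=True)
def press():
    arm.move_l(padpose(.55,.02),vel=.12); print("free",arm.get_wrist_force())
    for a in np.linspace(.55,0,9):
        h=arm.move_l(padpose(a),vel=.06,force_limit=30); print(round(a,2),h,arm.get_tool_pos(),arm.get_wrist_force())
    h=arm.move_l(padpose(0,-.004),vel=.02,force_limit=12); print(h,arm.get_tool_pos(),arm.get_wrist_force())
    arm.pause(.5); print(arm.get_t(),arm.get_tool_pos(),arm.get_wrist_force())
E
python3 - <<'E'
from press import *
press()
for n in("top","scene"): cv2.imwrite(f"pics/{n}4.png",arm.capture(n))
a=cv2.imread("pics/top4.png")[180:330,230:430]; b=cv2.imread("pics/scene4.png")[170:290,240:440]
cv2.imwrite("pics/c4.png",np.vstack([cv2.resize(a,None,fx=2.2,fy=2.2,interpolation=2),cv2.resize(b,None,fx=2.2,fy=2.2,interpolation=2)]))
E
```

```text
free [ 0.7539 -0.3677  0.1674]
0.55 False [0.5181 0.1251 0.158 ] [0.5051 0.165  0.661 ]
0.48 False [0.5174 0.1302 0.1492] [-0.2862 -0.7232  0.9038]
0.41 False [0.5165 0.1345 0.1396] [-0.1788 -0.9575  2.3769]
0.34 False [0.5158 0.1384 0.1299] [-0.9616 -0.9255  2.0198]
0.28 False [0.5163 0.1415 0.1213] [-0.6544 -1.0543  7.275 ]
0.21 False [0.5159 0.1444 0.1115] [-0.6442 -0.1273  7.6209]
0.14 False [0.5158 0.1466 0.1015] [-1.028   0.0143  9.6113]
0.07 False [0.5157 0.1481 0.0913] [0.3791 0.0371 9.4645]
0.0 False [0.5157 0.1489 0.0811] [0.1693 0.4983 9.9021]
True [0.5158 0.149  0.0801] [-4.6603 -0.8274 12.1563]
18.9417 [0.5158 0.149  0.0801] [-3.9055 -1.1248 12.3258]
```

View pics/c4.png

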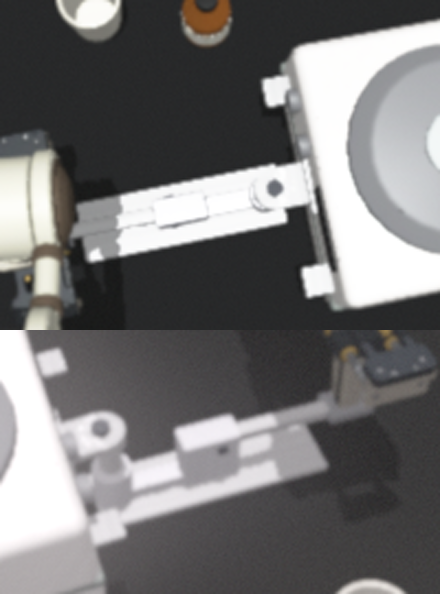

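The handle is level: the tip at 0.061 m matches the stop height. The bolt rose to (275,187) in the top crop and (101,428) in the scene crop, so the front is raised. I'll zoom in on the saddle and bracket fit before going on.

```bash
python3 - <<'E'
from h import *
np.set_printoptions(precision=4,suppress=True)
z=lambda n,r,c:cv2.resize(cv2.imread(f"pics/{n}.png")[r:r+45,c:c+60],None,fx=6.5,fy=6.5,interpolation=2)
g=lambda im:np.clip((im.astype(float)-90)*1.55,0,255).astype(np.uint8)
cv2.imwrite("pics/z.png",np.vstack([np.hstack([g(z("top3",245,330)),g(z("top4",245,330))]),np.hstack([z("scene3",200,265),z("scene4",200,265)])]))
x=X;y=np.array([-x[1],x[0]])
T=lambda a,b:(a/2.2+230,b/2.2+180)
r=[onz("top",T(*p),.008)[:2] for p in((272,165),(287,222),(88,262))]
print(r)
E
```

```text
[array([ 0.5941, -0.108 ]), array([ 0.5261, -0.123 ]), array([0.4858, 0.1116])]
```

View pics/z.png

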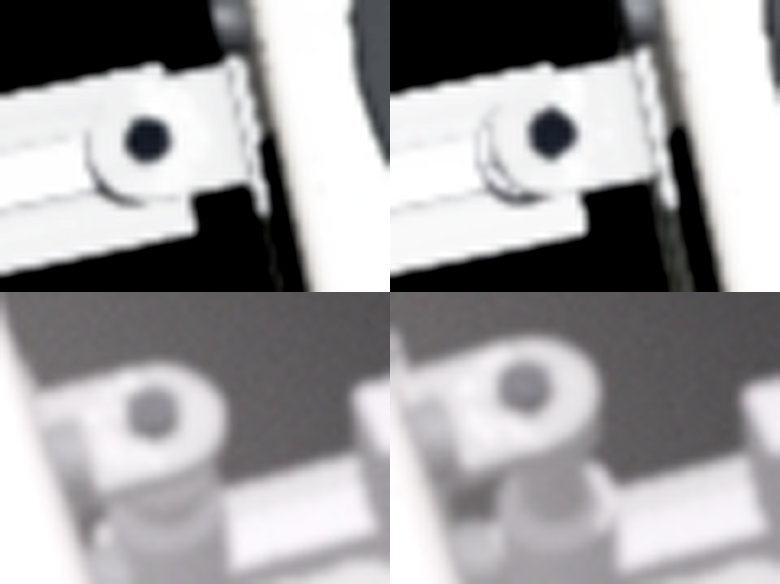

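```bash
python3 - <<'E'
from h import *
np.set_printoptions(precision=4,suppress=True)
Y=np.array([-X[1],X[0]])
Z=lambda a,b:(330+a/6.5,245+b/6.5)
sl=onz("top",Z(88,158),.054)[:2]+.020*X
bo=onz("top",Z(162,133),.1126)[:2]-X*.0006
print("lifted: saddle",sl,"bolt",bo,"along",(bo-sl)@X,"lat",(bo-sl)@Y)
sl=onz("top",Z(87,155),.054)[:2]+.020*X
bo=onz("top",Z(148,139),.100)[:2]
print("down: saddle",sl,"bolt",bo,"along",(bo-sl)@X,"lat",(bo-sl)@Y)
E
```

```text
lifted: saddle [ 0.5564 -0.0979] bolt [ 0.5554 -0.102 ] along 0.0038975023027574174 lat -0.001693298773310897
down: saddle [ 0.5576 -0.0975] bolt [ 0.5548 -0.0983] along 0.0002623728689501081 lat -0.002870338603621064
```

The offset is about 4 mm lifted and 3 mm down, well within 12 mm. Next I'll release, let it settle, press again and check, then hand in.

```bash
python3 - <<'E'
from press import *
for a in np.linspace(0,.55,7): arm.move_l(padpose(a),vel=.06)
arm.move_l(padpose(.55,.025),vel=.08); arm.pause(1.5)
cv2.imwrite("pics/top5.png",arm.capture("top"));cv2.imwrite("pics/scene5.png",arm.capture("scene"))
press()
cv2.imwrite("pics/top6.png",arm.capture("top"));cv2.imwrite("pics/scene6.png",arm.capture("scene"))
z=lambda n,r,c:cv2.resize(cv2.imread(f"pics/{n}.png")[r:r+120,c:c+200],None,fx=2,fy=2,interpolation=2)
cv2.imwrite("pics/z6.png",np.vstack([np.hstack([z("top5",200,230),z("top6",200,230)]),np.hstack([z("scene5",170,240),z("scene6",170,240)])]))
# numeric compare with first cycle: dark bolt centroid
for n in("top3","top4","top5","top6"):
    g=cv2.imread(f"pics/{n}.png")[258:275,344:364].max(2); m=cv2.moments((g<120).astype(np.uint8)); print(n,344+m["m10"]/m["m00"],258+m["m01"]/m["m00"])
E
```

```text
free [-0.3605  0.3671  0.1417]
0.55 False [0.5182 0.1248 0.158 ] [ 0.0309  0.5114 -0.4123]
0.48 False [0.5175 0.1301 0.1492] [ 0.0753 -0.2406  1.7459]
0.41 False [0.5165 0.1346 0.1396] [-1.1328  0.287   1.9549]
0.34 False [0.5158 0.1384 0.1299] [-0.2599 -0.0264  1.9275]
0.28 False [0.5164 0.1416 0.1213] [-0.3749 -1.757   7.8272]
0.21 False [0.516  0.1444 0.1115] [-1.8555 -1.3357  8.0336]
0.14 False [0.5158 0.1466 0.1015] [-0.3048 -1.0377  8.7512]
0.07 False [0.5157 0.1481 0.0913] [ 0.1488 -0.3585  9.0493]
0.0 False [0.5157 0.1489 0.0812] [-0.3971  0.1725  9.0588]
True [0.5159 0.149  0.08  ] [-5.0105 -1.6297 12.8827]
27.7333 [0.5158 0.149  0.08  ] [-4.09   -1.1945 13.2165]
top3 352.0 266.0
top4 355.27777777777777 266.0
top5 352.14285714285717 265.92857142857144
top6 355.2352941176471 266.0
```

View pics/z6.png

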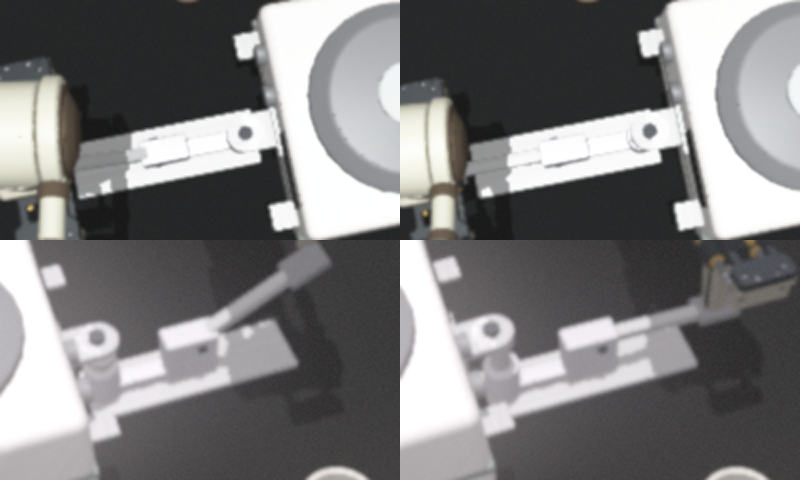

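The left pair shows the handle fully up and the bolt back at its original pixel (352.1 against 352.0). The right pair shows the handle level and the front raised (bolt at 355.2, as in the trial lift), with the jack in the same place. I'm handing in.

```bash
python3 -c "
from rig import arm
print(arm.get_wrist_force(),arm.get_t()); arm.hand_in()"
```

```text
[-5.20108899 -0.05105831 12.2855517 ] 27.8333
the job is handed in; nothing more can be done
```

The job is handed in at 27.8 s (limit 61 s). The handle is held fully down for the second time and the jack is carrying the raised front. No verdict was reported.

I gripped the jack by its block and set it with the saddle under the round-nosed bracket. I then pressed the handle down for the trial lift, let it spring back up, and pressed it down again.

**Last checks:**
- **Saddle position:** in the top view the saddle was about 3 mm from the lift point with the centrifuge down, and about 4 mm when lifted in the trial (limit 12 mm). I did not re-measure it after the second press, but the jack looked unmoved.
- **Handle:** the fingertip height was 61 mm, which is the pad height at full stroke. The gripper was pressing with 12–13 N upward reaction.
- **Lift and settle:** the bolt in the top view returned to its starting pixel between presses (352.1 against 352.0). It reached the same raised position both times (355.3 and 355.2).
- **Contact:** the robot came nowhere near the centrifuge or the bystanders in the pictures. I did not re-measure the bystanders' positions at the end.

**Disagreements:** the two cameras differed by up to about 7 mm in absolute position, so I placed the jack using bolt-to-saddle offsets within each view. Those agreed to 2 mm. There was also a steady sideways force of 4–5 N on the tool at the final press, with no visible movement of the jack.

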